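# Assemble a filings sieve with bayonet sections

### The arm

A 7-joint arm with a two-finger parallel gripper is mounted at the origin on the work surface; the furniture and walls round the work are solid. World frame = base frame: x ahead of the robot, y to its left, z up, the work surface at z = 0. Lengths are in mm, angles in rad, forces in N, time in s.
With the tool pointing down it reaches from about 400 to 875 mm from the base axis. Payload 4.4 kg.
Tool frame: the origin (TCP) lies on the centre line of the jaws, within the pads' length; the fingertips stand 25 mm ahead of it and the grasp point (between the pads) lies 6 mm ahead of it (ctrl.finger_overhang is the distance from the TCP to the fingertips, in mm); z points along the fingers, y is the line along which they close (so a half turn about z gives the same grasp; the last joint's range is limited). The gripper opens to 85 mm and grips with 20 to 120 N. Pads are 22 mm wide; open, the fingers measure 114 mm over their backs; the gripper's body (76 mm by 85 mm) begins 54 mm behind the grasp point. The pads swing forward as they close: fully open they stand 13 mm farther back than shut.
Start: joints at [1.127, 0.628, 0.038, 1.517, -0.027, 0.996, -0.02], TCP at [239.797, -604.165, 256.313] pointing down, gripper open.
Joint ranges: [-3.06, 3.06], [-0.37, 2.12], [-1.25, 1.32], [0.18, 2.47], [-1.1, 4.24], [0.23, 1.98], [-2.94, 2.94]. Speed limits (rad/s): [2.57, 2.57, 3.14, 3.14, 3.14, 3.14, 3.14].

### API

Orientations are given as [roll, pitch, yaw] about the fixed x, y, z axes, in that order (R = Rz(yaw) Ry(pitch) Rx(roll)).
In Python, from cell import ctrl gives the robot as it stands. The module is installed in compiled form; this text tells all that it offers.
- The arm moves only by the tool play_rows, never from a script. Its argument "targets" is a list of rows, each a list of 5 numbers: the closure, from 0 (fully open) to 1 (shut), then the shift along the tool's x, y, z in cm, then the turn about the tool's z in degrees. In form: [[gripper, dx, dy, dz, spin], ...]. A call has 1 to 10 rows; each row is the pose to reach, as a shift and turn from the pose commanded when the call began, along the tool's axes at that moment; what a row does not reach only later rows make up. A row lasts 1/10 s, in which the tool goes at most 50 mm and 8.59 degrees, less where a joint would pass 70% of its speed; a pose out of reach is approached as far as the arm can. A call with a gripper value outside its range is refused whole. The fingers move at their own pace and stop on an object; the grip force is fixed at half the most. Time passes only in rows, so rows that repeat a pose let the fingers close. It gives the time, the measured TCP pose, the force, the opening and the grip force at its end, in the units of the state.
- ctrl.read_state(): the state, without advancing time (a new reading comes with each control period).
- ctrl.get_image(name): name is "side" or "top"; returns (picture, depth): 420x560x3 uint8, red, green, blue; 420x560 float32, mm along the optical axis (not along the pixel's ray), 0 where there is no reading.
- ctrl.calibration(name): a dict with "vfov" (degrees; the focal length in pixels is half the picture's height over the tangent of half this angle, whatever the lens; pixels are square), "cx", "cy" (the principal point, pixels), "extrinsics" (4x4, takes a point from camera to world coordinates). Camera axes: x right, y down, z forward; pixel columns grow to the right and rows downward; lengths in mm; the calibration is good to about 2 mm. A picture is of the moment at which its call begins. calibration takes no time and is no camera call.
- ctrl.finish_job(): hands the job in; it is judged then, once.
Trained networks look in the newest picture that a camera, given by its name, has taken for a name from the list of things; names that differ only in an ending like _2 or _b are one class to them, and where a whole thing is asked for, a point or a joint stands for the part that bears it (a point fixed in the world has none). Each returns a list of dicts, best first, with "confidence" (0 to 1); they miss things now and then, are a little off and sometimes report something else, mostly with a low value. They report only what shows in the picture. A call takes as long as a camera call. They do not tell look-alikes from the thing itself.
- ctrl.search_frame(camera, name): "bbox" ([left, top, right, bottom] in pixels, round what is visible of it).
- ctrl.trace(camera, name): "pixels" (420x560 bool, what is visible of it) and "bbox" ([left, top, right, bottom] in pixels, round what is visible of it).
The state is a dict: "clock": time; "qpos": joint angles; "qd": joint speeds; "tau": joint torques, N m; "eef_pos": TCP position; "tool_rot": TCP orientation; "force": force on the tool from outside, world axes, zero at the start; "torque": the same for the moment, N m; "width": finger opening in mm; "gripper_force": force on a finger pad.
Only numpy, scipy, OpenCV 4.12 (cv2) and the standard library are available. Lean on these libraries where they do the work, as an engineer would, in place of code of your own. Each camera call takes 0.05 s, during which the arm holds its last target. There are 200 camera calls.

### The job

Assemble the small metal filings sieve: lower the open sieve section onto the receiving pan that is screwed to the bench, with its lugs in the gaps between the pan's claws, and turn it clockwise (seen from above) about a quarter turn until it stops. Then put the cover with the bar grip on top of the section and lock it in the same way, so that the small ridges on the sides of all three parts line up. Leave the other things on the bench where they are.

Things in the scene. Friction and masses are not known exactly. Their poses are not given: they have to be found in the camera images.
- pan_seat (a point): Centre of the pan's seat (top face of its wall), 30 mm above the bench; z up. The pan is a fixed aluminium cup 66 mm across on a dark round flange (96 mm, 6 mm thick, four screws), a 2 mm upright ridge on its side at +x and -x. Two claws stand 9 mm up from the seat at the rim, hooked inward 5.5 mm above the seat. Fully locked lugs lie along this x axis; pan and section are the same after a half turn.
- pan_gap (a point): Middle of one of the two opposite entry gaps between the pan's claws, on the seat, 26 mm from the axis: 75 degrees counter-clockwise from +x seen from above (the other gap is opposite). Lugs go down in the gaps with 10 degrees to spare either way and about 2 mm sideways; then turned 75 degrees clockwise under the claws they meet solid stops. Axes as pan_seat.
- section_mid (a point): Centre of the loose sieve section, 22.5 mm above its underside and, seated, above the pan's seat; z up. Open aluminium ring with mesh floor, 66 mm across, 45 mm tall, about 0.22 kg, standing on its lugs. Grip its side across its y axis (2 mm ridges at +x, -x), fingertips at least 12 mm above its underside: below 10 mm is the narrow neck, which the pan's claws surround when seated.
- section_lug (a point): Middle of one of the section's two opposite lugs (at +x and -x), on its underside, 24 mm from the axis: flat ears 4 mm thick, reaching 28 mm from the axis, 56 degrees wide, at the foot of a neck 43 mm across and 10 mm high. Axes as section_mid.
- section_seat (a point): Centre of the seat for the cover on the section, 36 mm above the section's underside; axes as section_mid. Two claws round it just like the pan's, 9 mm high; fully locked lugs of the cover lie along this x axis (a half turn makes no difference).
- section_gap (a point): Middle of one of the two opposite entry gaps between the section's top claws, on its seat, 26 mm from the axis, 75 degrees counter-clockwise from its +x seen from above. Same clearances, turn (75 degrees clockwise) and stops as on the pan. Axes as section_mid.
- cover_grip (a point): Centre of the loose cover's bar grip, 32 mm above the cover's underside and, seated, above section_seat; z up. Aluminium disc 66 mm across (10 to 18 mm over the underside), 2 mm ridges at +x and -x, on top a bar 46 mm long along x, 12 mm wide along y, 18 to 46 mm over the underside: grip it across its width. About 0.18 kg. It stands on two lugs.
- cover_lug (a point): Middle of one of the cover's two opposite lugs (at +x and -x), on its underside, 24 mm from the axis; same lugs and neck as the section's. Axes as cover_grip.
- findings_dish: Bystander: small round dish, 68 mm across, 19 mm high; origin at its underside.
- flux_jar: Bystander: white jar, 38 mm across, 61 mm high; origin at its underside.
- felt_marker: Bystander: marker pen, 136 mm long along its y, 13 mm thick; origin at its underside.
- spanner: Bystander: spanner, 118 mm long along its y, 6 mm thick; origin at its underside.
- hex_key: Bystander: hexagon key, 88 mm long along its y, 6 mm thick; origin at its underside.
- chasing_hammer: Bystander: small hammer, 214 mm long along its y, 27 mm high; origin at its underside.
Things that resemble listed ones, but are neither listed nor needed, are in the scene too. What is shaped like the part that bears section_mid but green is not meant.

How it is judged:
By the outcome, as a careful person would: the job done as asked, in the order asked, and still so for the second after the job is handed in, with the robot touching nothing.
It also fails if it takes over 64 s, if anything falls off the work surface, if the arm or the gripper's body presses on something with over 40 N, if the wrist force passes 120 N, or if a joint passes its speed limit or range.

## Working session

There is one attempt and no reset: what is moved stays moved. The work goes in short steps, Python scripts to look and compute and a tool call to move; the robot and the scene stay as the last step left them, time stands still between calls to the robot, and variables do not carry over. Pictures are saved under pics/ and viewed, at most 10 in all, crops included, and the job is handed in when it is done.

Besides the shell and the picture viewer there is one more tool, called after "Request:" by a JSON object that holds its "api" and its "payload", one argument or row to a line. play_rows: Moves the arm, as the interface text tells. Its arguments: {"type":"object","properties":{"targets":{"type":"array"}},"required":["targets"]}

```bash
mkdir -p pics; cat > h.py <<'E'
import numpy as np, cv2
from cell import ctrl
def snap(cam,fn=None):
    im,d=ctrl.get_image(cam)
    if fn: cv2.imwrite('pics/'+fn,im[:,:,::-1])
    return im,d
def cloud(cam,d):
    c=ctrl.calibration(cam);f=210/np.tan(np.radians(c['vfov'])/2)
    v,u=np.mgrid[:420,:560]
    P=np.stack([(u-c['cx'])/f*d,(v-c['cy'])/f*d,d,np.ones_like(d)],-1)@np.array(c['extrinsics']).T
    return P[...,:3]
E
python3 - <<'E'
from h import *
np.set_printoptions(precision=1,suppress=True)
a,da=snap('top');b,db=snap('side')
for n,x in(('top',a),('side',b)):
    cv2.imwrite(f'pics/{n}0.png',x[:,:,::-1]); c=ctrl.calibration(n);print(n,c)
for n,d in(('top',da),('side',db)):
    P=cloud(n,d)
    for k in('pan_seat','section_mid','cover_grip'):
        for r in ctrl.trace(n,k)[:4]:
            m=r['pixels']&(d>0);Q=P[m]
            print(n,k,round(r['confidence'],2),r['bbox'],np.median(Q,0),Q.min(0),Q.max(0))
print(ctrl.read_state())
E
```

```text
top {'vfov': 52.803790608293305, 'cx': 287.3230573215386, 'cy': 207.78267712601271, 'extrinsics': array([[   0. ,   -1. ,    0.1,  366. ],
       [  -1. ,   -0. ,   -0. ,   18.3],
       [   0. ,   -0.1,   -1. , 1052.9],
       [   0. ,    0. ,    0. ,    1. ]])}
side {'vfov': 42.75147847101979, 'cx': 278.8352700532287, 'cy': 204.3623880092688, 'extrinsics': array([[  -0.9,   -0.2,    0.4,  -42.2],
       [  -0.4,    0.4,   -0.8, 1036.5],
       [   0. ,   -0.9,   -0.4,  615.9],
       [   0. ,    0. ,    0. ,    1. ]])}
top pan_seat 0.75 [282.0, 203.3, 319.0, 242.6] [427.6 -18.    9. ] [382.2 -65.4   0.1] [474.3  26.8  43.4]
top pan_seat 0.44 [378.4, 171.3, 464.2, 190.9] [ 535.4 -307.7   19.1] [ 504.8 -417.7   -5.2] [ 554.7 -206.1   29.7]
top pan_seat 0.27 [182.0, 200.0, 210.0, 224.5] [445.  236.1  35.4] [414.1 202.2  -1.1] [476.7 275.6  50.5]
top section_mid 0.81 [186.0, 247.3, 215.6, 275.0] [333.8 219.5  34.4] [298.3 186.6  -2.3] [364.7 264.   51. ]
top section_mid 0.67 [182.1, 196.9, 212.3, 229.5] [446.  235.8  35.4] [414.3 202.2   0.2] [481.6 267.1  50.5]
top cover_grip 0.69 [39
[... 457 characters left out ...]
48.9, 245.1, 277.9] [440.1 246.2  31.7] [409.7 157.8  -0.4] [499.8 271.1  47.3]
side cover_grip 0.91 [310.4, 163.4, 333.1, 185.3] [ 441.4 -286.    19.5] [ 411.3 -396.2   -1.3] [ 493.5 -256.1   49. ]
side cover_grip 0.47 [202.7, 215.1, 218.8, 242.6] [526.9 147.9  40.3] [514.4 115.7   0.7] [551.6 159.4  64.2]
{'clock': 0.4, 'qpos': array([ 1.1,  0.6,  0. ,  1.5, -0. ,  1. , -0. ]), 'qd': array([ 0., -0., -0., -0.,  0., -0.,  0.]), 'tau': array([ -0. , -56.3,   1.2, -19.3,   0. ,   0. ,  -0. ]), 'eef_pos': array([ 239.8, -604.1,  256.2]), 'tool_rot': array([-3.1, -0. ,  0.4]), 'force': array([-0.6, -0.7, -0.3]), 'torque': array([0. , 0. , 0.1]), 'gripper_force': 0.0, 'width': 85.22939507142098}
```

View pics/top0.png

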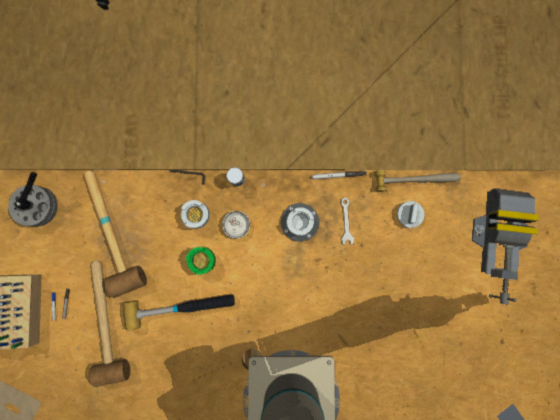

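View pics/side0.png

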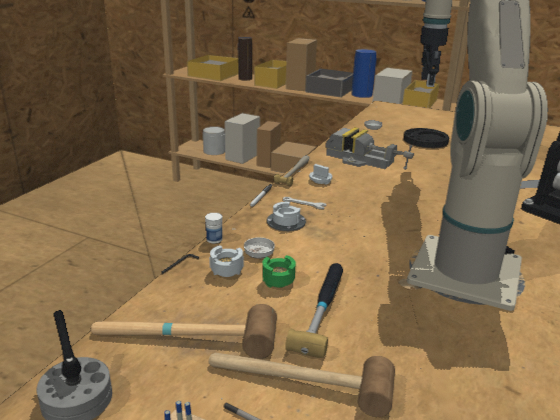

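```bash
cat >> h.py <<'E'
def multi(n=6):
    out={}
    for c in('top','side'):
        L=[ctrl.get_image(c) for _ in range(n)]
        D=np.stack([l[1] for l in L]).astype(float);D[D==0]=np.nan
        d=np.nan_to_num(np.nanmedian(D,0))
        im=np.mean([l[0] for l in L],0).astype(np.uint8)
        out[c]=(im,d,cloud(c,d))
    return out
def proj(c,p):
    k=ctrl.calibration(c);f=210/np.tan(np.radians(k['vfov'])/2)
    q=np.linalg.inv(k['extrinsics'])@np.append(p,1)
    return q[0]/q[2]*f+k['cx'],q[1]/q[2]*f+k['cy']
def crop(o,c,p,r=24,s=8):
    u,v=map(int,proj(c,p));x=o[c][0][max(v-r,0):v+r,max(u-r,0):u+r,::-1]
    return cv2.resize(x,(2*r*s,2*r*s),interpolation=cv2.INTER_CUBIC)
E
cat > m.py <<'E'
from h import *
import pickle
np.set_printoptions(precision=1,suppress=True,linewidth=150)
o=multi();pickle.dump(o,open('o.pkl','wb'))
C={'section':(445,236,30),'pan':(427,-18,30),'cover':(446,-289,30)}
cv2.imwrite('pics/crops.png',np.vstack([np.hstack([crop(o,c,p,24,5) for p in C.values()]) for c in('top','side')]))
for k,p in C.items():
    for c in o:
        P=o[c][2];m=np.hypot(P[...,0]-p[0],P[...,1]-p[1])<60
        Q=P[m];Q=Q[Q[:,2]>5]
        print(k,c,len(Q),np.histogram(Q[:,2],np.arange(4,70,4)))
E
python3 m.py
```

```text
section top 647 (array([  0,   0,   6,   8, 175,  41,  20,  90, 129,  20, 158,   0,   0,   0,   0,   0]), array([ 4,  8, 12, 16, 20, 24, 28, 32, 36, 40, 44, 48, 52, 56, 60, 64, 68]))
section side 857 (array([  0,  12,  56,  66, 116,  80,  96, 144, 115,  44, 128,   0,   0,   0,   0,   0]), array([ 4,  8, 12, 16, 20, 24, 28, 32, 36, 40, 44, 48, 52, 56, 60, 64, 68]))
pan top 1087 (array([452, 237,   3,   4,   6,  15, 200,   5, 149,  16,   0,   0,   0,   0,   0,   0]), array([ 4,  8, 12, 16, 20, 24, 28, 32, 36, 40, 44, 48, 52, 56, 60, 64, 68]))
pan side 776 (array([227,  51,  42,  52,  60,  65, 123,  43, 109,   4,   0,   0,   0,   0,   0,   0]), array([ 4,  8, 12, 16, 20, 24, 28, 32, 36, 40, 44, 48, 52, 56, 60, 64, 68]))
cover top 567 (array([  0,   4,  25, 392,  10,   8,   9,  11,   6,  23,  79,   0,   0,   0,   0,   0]), array([ 4,  8, 12, 16, 20, 24, 28, 32, 36, 40, 44, 48, 52, 56, 60, 64, 68]))
cover side 308 (array([  3,   8,  34, 109,  20,  17,  23,  20,  20,  22,  32,   0,   0,   0,   0,   0]), array([ 4,  8, 12, 16, 20, 24, 28, 32, 36, 40, 44, 48, 52, 56, 60, 64, 68]))h.py:17: RuntimeWarning: All-NaN slice encountered
  d=np.nan_to_num(np.nanmedian(D,0))
```

View pics/crops.png

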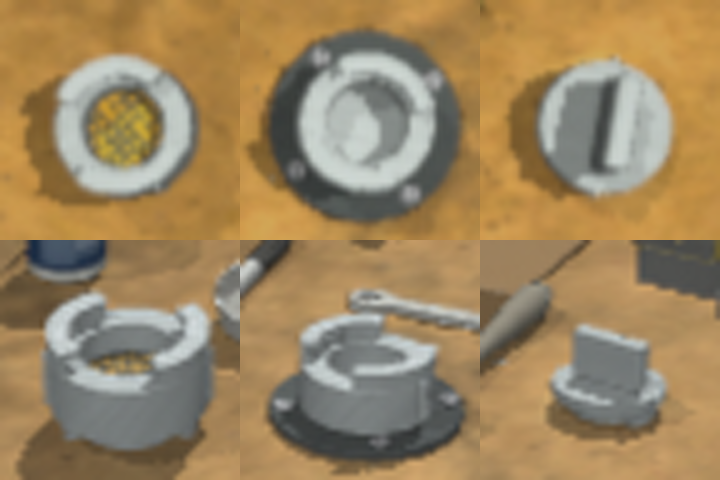

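```bash
cat > fit.py <<'E'
from h import *
import pickle
from scipy.optimize import differential_evolution as DE
def sg(x,s): return 1/(1+np.exp(-np.clip(x/s,-50,50)))
def tmpl(kind,X,Y,t,rin):
    if kind=='bar':
        a=X*np.cos(t)+Y*np.sin(t);b=-X*np.sin(t)+Y*np.cos(t)
        return sg(23-abs(a),.6)*sg(6-abs(b),.6)
    r=np.hypot(X,Y);a=np.arctan2(Y,X)-t+np.radians(15)
    a=(a+np.pi/2)%np.pi-np.pi/2
    return sg(33-r,.6)*sg(r-rin,.6)*sg((np.radians(52)-abs(a))*r,.6)
def fit(o,c,kind,p,ztop,tol=2.5,rad=48):
    P=o[c][2];m=(np.hypot(P[...,0]-p[0],P[...,1]-p[1])<rad)&(P[...,2]>-8)&(P[...,2]<ztop+25)
    Q=P[m];lab=(abs(Q[:,2]-ztop)<tol).astype(float)
    def cost(v):
        T=tmpl(kind,Q[:,0]-v[0],Q[:,1]-v[1],v[2],v[3]);return np.mean((T-lab)**2)
    r=DE(cost,[(p[0]-20,p[0]+20),(p[1]-20,p[1]+20),(-np.pi/2,np.pi/2),(18,30)],seed=1,tol=1e-8,popsize=25)
    x=r.x;return np.array([x[0],x[1],np.degrees(x[2]),x[3],r.fun*1000,lab.sum(),np.median(Q[lab>0,2])])
E
python3 - <<'E'
from fit import *
np.set_printoptions(precision=2,suppress=True,linewidth=150)
o=pickle.load(open('o.pkl','rb'))
for c in('top','side'):
    print(c,'sec',fit(o,c,'claw',(445,236),45)); print(c,'pan',fit(o,c,'claw',(427,-18),39)); print(c,'cov',fit(o,c,'bar',(446,-289),46))
s=ctrl.read_state();print(s['tool_rot'],s['clock'])
E
```

```text
top sec [445.14 236.37  29.17  23.93  17.87 171.    45.21]
top pan [428.44 -19.64 -11.8   24.04   9.58 165.    38.76]
top cov [ 447.67 -294.14  -10.76   21.59    8.09   85.     45.4 ]
side sec [445.66 231.27  26.1   23.17  72.04 151.    44.91]
side pan [428.35 -22.59 -10.89  23.65  67.22 107.    39.02]
side cov [ 447.04 -297.13  -10.48   24.53   32.7    33.     45.45]
[ 3.14 -0.    0.38] 1.0
```

```bash
cat >> h.py <<'E'
def delta(*targets):
    """targets (x,y,z,yawdeg) -> rows dx,dy,dz cm, spin"""
    s=ctrl.read_state();y=s['tool_rot'][2];p=s['eef_pos']
    print('t',round(s['clock'],2),'tcp',np.round(p,1),'rpy',np.round(np.degrees(s['tool_rot']),1),'F',np.round(s['force'],1),'w',round(s['width'],1))
    X=np.array([np.cos(y),np.sin(y),0]);Y=np.array([np.sin(y),-np.cos(y),0])
    for t in targets:
        d=(np.array(t[:3])-p)/10
        print(t,'->',np.round([d@X,d@Y,-d[2],-((t[3]-np.degrees(y)+180)%360-180)],2))
E
python3 -c "
from h import *
print(ctrl.finger_overhang, ctrl.read_state()['qpos'])
delta((480,-150,256,29),(445,236,150,29))"
```

```text
25.0 [ 1.12719321  0.62837384  0.03850569  1.51742458 -0.027048    0.9962922
 -0.02000847]
t 1.0 tcp [ 239.8 -604.2  256.3] rpy [180.   -0.   21.6] F [-0.6  1.  -0.1] w 85.6
(480, -150, 256, 29) -> [ 3.908e+01 -3.335e+01  3.000e-02 -7.360e+00]
(445, 236, 150, 29) -> [ 50.06 -70.52  10.63  -7.36]
```

Request:
{"api": "play_rows", "payload": {
  "targets": [
    [0, 39.08, -33.35, 0, -7.36],
    [0, 39.08, -33.35, 0, -7.36],
    [0, 39.08, -33.35, 0, -7.36],
    [0, 39.08, -33.35, 0, -7.36],
    [0, 39.08, -33.35, 0, -7.36],
    [0, 39.08, -33.35, 0, -7.36],
    [0, 39.08, -33.35, 0, -7.36],
    [0, 39.08, -33.35, 0, -7.36],
    [0, 39.08, -33.35, 0, -7.36],
    [0, 39.08, -33.35, 0, -7.36]
  ]
}}

```text
clock: 2.0
eef_pos: [474.4, -160.4, 256.7]
tool_rot: [3.141, -0.001, 0.506]
force: [0.7, -0.3, 0.6]
width: 85.5
gripper_force: 0.0
```

```bash
python3 -c "
from h import *
delta((445.1,236.4,150,29.2))"
```

```text
t 2.0 tcp [ 474.4 -160.4  256.7] rpy [180.  -0.  29.] F [ 0.7 -0.3  0.6] w 85.5
(445.1, 236.4, 150, 29.2) -> [ 16.67 -36.13  10.67  -0.2 ]
```

Request:
{"api": "play_rows", "payload": {
  "targets": [
    [0, 16.7, -36.1, 10.7, 0],
    [0, 16.7, -36.1, 10.7, 0],
    [0, 16.7, -36.1, 10.7, 0],
    [0, 16.7, -36.1, 10.7, 0],
    [0, 16.7, -36.1, 10.7, 0],
    [0, 16.7, -36.1, 10.7, 0],
    [0, 16.7, -36.1, 10.7, 0],
    [0, 16.7, -36.1, 10.7, 0],
    [0, 16.7, -36.1, 10.7, 0],
    [0, 16.7, -36.1, 10.7, 0]
  ]
}}

```text
clock: 3.0
eef_pos: [443.8, 237.1, 148.8]
tool_rot: [-3.141, 0.0, 0.511]
force: [-0.1, -0.6, 0.4]
width: 85.5
gripper_force: 0.0
```

Request:
{"api": "play_rows", "payload": {
  "targets": [
    [0, 0, 0, 0, 0]
  ]
}}

```text
clock: 3.1
eef_pos: [444.8, 233.0, 149.4]
tool_rot: [3.14, 0.001, 0.505]
force: [0.4, -0.9, 0.2]
width: 85.4
gripper_force: 0.0
```

```bash
python3 -c "
from h import *
delta((445.1,236.4,110,29.2),(445.1,236.4,41,29.2))"
```

```text
t 3.1 tcp [444.8 233.  149.4] rpy [179.9   0.   28.9] F [ 0.4 -0.9  0.2] w 85.4
(445.1, 236.4, 110, 29.2) -> [ 0.18 -0.28  3.94 -0.26]
(445.1, 236.4, 41, 29.2) -> [ 0.18 -0.28 10.84 -0.26]
```

Request:
{"api": "play_rows", "payload": {
  "targets": [
    [0, 0.2, -0.3, 3, -0.3],
    [0, 0.2, -0.3, 5, -0.3],
    [0, 0.2, -0.3, 5, -0.3],
    [0, 0.2, -0.3, 5, -0.3]
  ]
}}

```text
clock: 3.5
eef_pos: [445.6, 236.2, 99.9]
tool_rot: [3.141, 0.0, 0.508]
force: [1.2, -0.5, -0.1]
width: 85.0
gripper_force: 0.0
```

```bash
python3 -c "
from h import *
delta((445.1,236.4,41,29.2))
P=cloud('side',snap('side')[1])
ctrl.get_image('top');delta((445.1,236.4,41,29.2))
"
```

```text
t 3.5 tcp [445.6 236.2  99.9] rpy [180.    0.   29.1] F [ 1.2 -0.5 -0.1] w 85.0
(445.1, 236.4, 41, 29.2) -> [-0.03 -0.04  5.89 -0.07]
t 3.6 tcp [445.9 237.3 100.5] rpy [ 1.80e+02 -1.00e-01  2.92e+01] F [0.5 0.8 0.7] w 85.7
(445.1, 236.4, 41, 29.2) -> [-0.12  0.04  5.95 -0.  ]
```

Request:
{"api": "play_rows", "payload": {
  "targets": [
    [0, 0, 0, 2.5, 0],
    [0, 0, 0, 4.5, 0],
    [0, 0, 0, 5.9, 0],
    [0, 0, 0, 5.9, 0],
    [1, 0, 0, 5.9, 0],
    [1, 0, 0, 5.9, 0],
    [1, 0, 0, 5.9, 0],
    [1, 0, 0, 5.9, 0],
    [1, 0, 0, 5.9, 0],
    [1, 0, 0, 5.9, 0]
  ]
}}

```text
clock: 4.6
eef_pos: [445.7, 237.9, 42.1]
tool_rot: [3.141, -0.002, 0.511]
force: [-1.2, -1.2, 7.0]
width: 64.4
gripper_force: 63.9
```

```bash
python3 -c "
from h import *
delta((445.1,236.4,140,29.2))"
```

```text
t 4.6 tcp [445.7 237.9  42.1] rpy [ 1.80e+02 -1.00e-01  2.93e+01] F [-1.2 -1.2  7. ] w 64.4
(445.1, 236.4, 140, 29.2) -> [-0.13  0.1  -9.79  0.07]
```

Request:
{"api": "play_rows", "payload": {
  "targets": [
    [1, 0, 0, -2, 0],
    [1, 0, 0, -5, 0],
    [1, 0, 0, -8.5, 0],
    [1, 0, 0, -8.5, 0],
    [1, 0, 0, -8.5, 0]
  ]
}}

```text
clock: 5.1
eef_pos: [445.4, 238.4, 126.6]
tool_rot: [-3.142, -0.003, 0.511]
force: [-0.1, -0.0, -1.6]
width: 64.2
gripper_force: 67.1
```

```bash
python3 -c "
from h import *
delta((428.4,-19.6,126,63.2))"
```

```text
t 5.1 tcp [445.4 238.4 126.6] rpy [-180.    -0.2   29.3] F [-0.1 -0.  -1.6] w 64.2
(428.4, -19.6, 126, 63.2) -> [-14.12  21.67   0.06 -33.9 ]
```

Request:
{"api": "play_rows", "payload": {
  "targets": [
    [1, -2.4, 3.6, 0, -5.7],
    [1, -4.7, 7.2, 0, -11.3],
    [1, -7.1, 10.8, 0, -17],
    [1, -9.4, 14.4, 0, -22.6],
    [1, -11.8, 18.1, 0, -28.3],
    [1, -13.3, 20.4, 0, -32],
    [1, -14.1, 21.7, 0, -33.9],
    [1, -14.1, 21.7, 0, -33.9],
    [1, -14.1, 21.7, 0, -33.9],
    [1, -14.1, 21.7, 0, -33.9]
  ]
}}

```text
clock: 6.1
eef_pos: [428.1, -18.8, 125.0]
tool_rot: [-3.141, -0.001, 1.105]
force: [-0.6, -0.0, -1.7]
width: 64.5
gripper_force: 67.2
```

```bash
python3 - <<'E'
from fit import *
np.set_printoptions(precision=2,suppress=True,linewidth=150)
delta((428.4,-19.6,126,63.2))
o=multi(5);pickle.dump(o,open('o2.pkl','wb'))
delta((428.4,-19.6,126,63.2))
P=(428,-20,100);cv2.imwrite('pics/c2.png',np.hstack([crop(o,c,P,40,5) for c in('top','side')]))
for c in o:
    Q=o[c][2];m=np.hypot(Q[...,0]-428,Q[...,1]+20)<45;print(c,np.histogram(Q[m][:,2],np.arange(50,200,5)))
    for tol in(2,3): print(c,fit(o,c,'claw',P,129,tol,40))
E
```

```text
t 6.1 tcp [428.1 -18.8 125. ] rpy [-180.    -0.    63.3] F [-0.6 -0.  -1.7] w 64.5
(428.4, -19.6, 126, 63.2) -> [-0.06  0.06 -0.1   0.09]
t 6.6 tcp [428.2 -20.  125.3] rpy [180.   -0.   63.2] F [ 0.4 -0.1 -1.7] w 64.1
(428.4, -19.6, 126, 63.2) -> [ 0.05 -0.   -0.07  0.02]
top (array([0, 0, 0, 0, 0, 0, 0, 0, 0, 0, 0, 0, 0, 0, 0, 0, 0, 0, 0, 0, 0, 0, 0, 0, 0, 0, 0, 0, 0]), array([ 50,  55,  60,  65,  70,  75,  80,  85,  90,  95, 100, 105, 110, 115, 120, 125, 130, 135, 140, 145, 150, 155, 160, 165, 170, 175, 180, 185,
       190, 195]))
top [447.9  -36.75  42.63  26.56   0.     0.      nan]
top [447.9  -36.75  42.63  26.56   0.     0.      nan]
side (array([  0,   0,   0,   0,   0,   0,   9,  30,  15,  49,  54,  64,  65, 105,  48,  87,  29,  29,  35,  23,  27,  33,  24,  20,  48,  48,  43,  48,
        43]), array([ 50,  55,  60,  65,  70,  75,  80,  85,  90,  95, 100, 105, 110, 115, 120, 125, 130, 135, 140, 145, 150, 155, 160, 165, 170, 175, 180, 185,
       190, 195]))
side [446.24 -30.18 -27.52  30.    45.63  60.   128.33]
side [440.7  -37.8  -45.64  30.    62.3   79.   128.25]h.py:17: RuntimeWarning: All-NaN slice encountered
  d=np.nan_to_num(np.nanmedian(D,0))
  return _methods._mean(a, axis=axis, dtype=dtype,
  ret = ret.dtype.type(ret / rcount)
```

View pics/c2.png

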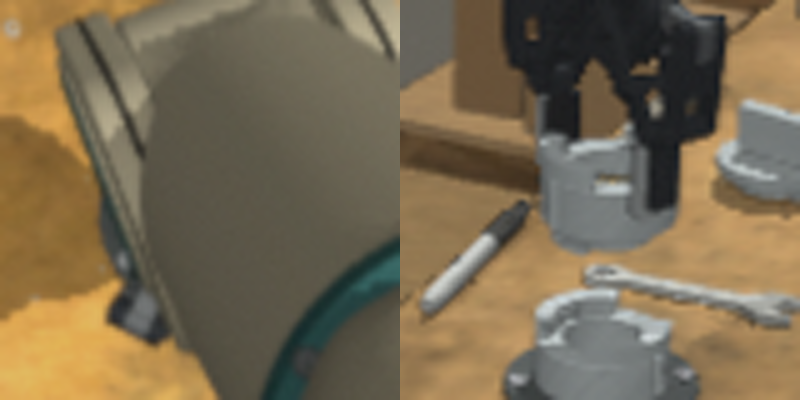

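```bash
cat >> fit.py <<'E'
from scipy.optimize import least_squares
def wall(o,p,z0,z1,c='side',R=33.):
    im,d,P=o[c];B=im.min(-1).astype(float);g=im.max(-1).astype(float)-B
    m=(np.hypot(P[...,0]-p[0],P[...,1]-p[1])<40)&(P[...,2]>z0)&(P[...,2]<z1)&(B>85)&(g<40)&(d>0)
    Q=P[m]
    r=least_squares(lambda v:np.hypot(Q[:,0]-v[0],Q[:,1]-v[1])-R,p[:2],loss='soft_l1',f_scale=.7)
    e=r.fun;return np.round(r.x,2),len(Q),round(np.std(e),2)
E
python3 - <<'E'
from fit import *
o1=pickle.load(open('o.pkl','rb'));o2=pickle.load(open('o2.pkl','rb'))
print('pan before',wall(o1,(428,-20),10,27),'pan now',wall(o2,(428,-20),10,27))
print('sec before',wall(o1,(445,236),13,33)); 
for z in((97,115),(97,107),(105,117)):print('sec held',wall(o2,(428,-20),*z))
E
```

```text
pan before (array([426.6 , -20.68]), 220, np.float64(5.29)) pan now (array([426.64, -20.74]), 223, np.float64(5.37))
sec before (array([443.93, 234.14]), 370, np.float64(6.25))
sec held (array([426.09, -22.  ]), 200, np.float64(5.79))
sec held (array([426.64, -22.34]), 109, np.float64(4.92))
sec held (array([419.12, -20.42]), 131, np.float64(5.3))
```

```bash
cat >> fit.py <<'E'
def wall2(o,p,z0,z1,c='side',R=33.):
    im,d,P=o[c];B=im.min(-1).astype(float);g=im.max(-1).astype(float)-B
    cam=np.array(ctrl.calibration(c)['extrinsics'])[:2,3]-p[:2];cam/=np.linalg.norm(cam)
    m=(np.hypot(P[...,0]-p[0],P[...,1]-p[1])<40)&(P[...,2]>z0)&(P[...,2]<z1)&(B>70)&(g<45)&(d>0)&(((P[...,:2]-p[:2])@cam)>12)
    Q=P[m];v=np.array(p[:2],float)
    for k in(5,3,2,2):
        e=np.hypot(*(Q[:,:2]-v).T)-R;S=Q[abs(e-np.median(e))<k]
        v=least_squares(lambda v:np.hypot(S[:,0]-v[0],S[:,1]-v[1])-R,v).x
    e=np.hypot(*(S[:,:2]-v).T)-R
    return np.round(v,2),len(Q),len(S),round(np.std(e),2)
E
python3 - <<'E'
from fit import *
o1=pickle.load(open('o.pkl','rb'));o2=pickle.load(open('o2.pkl','rb'))
print('pan before',wall2(o1,(428,-20),10,27),'pan now',wall2(o2,(428,-20),10,27))
print('sec before',wall2(o1,(445,236),13,33)); 
for z in((97,115),(97,107),(105,117)):print('sec held',wall2(o2,(428,-20),*z))
E
```

```text
pan before (array([427.12, -21.13]), 161, 155, np.float64(0.84)) pan now (array([427.15, -21.21]), 166, 154, np.float64(0.93))
sec before (array([444.36, 233.84]), 245, 243, np.float64(0.65))
sec held (array([426.75, -22.53]), 157, 130, np.float64(0.85))
sec held (array([426.79, -22.48]), 96, 86, np.float64(0.81))
sec held (array([426.97, -22.5 ]), 89, 66, np.float64(0.82))
```

Request:
{"api": "play_rows", "payload": {
  "targets": [
    [1, 0.07, -0.04, 1.5, 0],
    [1, 0.07, -0.04, 3, 0],
    [1, 0.07, -0.04, 3.8, 0],
    [1, 0.07, -0.04, 3.8, 0],
    [1, 0.07, -0.04, 3.8, 0]
  ]
}}

```text
clock: 7.1
eef_pos: [428.2, -19.3, 87.4]
tool_rot: [-3.142, 0.0, 1.103]
force: [-0.2, -0.1, -0.9]
width: 64.5
gripper_force: 67.1
```

```bash
python3 - <<'E' 2>/dev/null
from fit import *
o=multi(4);delta((428.4,-19.6,72,63.2))
print('pan',wall2(o,(428,-20),8,26))
for z in((60,78),(60,69),(69,80)):print('sec held',wall2(o,(428,-20),*z))
E
```

```text
t 7.5 tcp [428.3 -19.4  87.6] rpy [180.   -0.   63.2] F [-0.  -0.  -1.3] w 64.2
(428.4, -19.6, 72, 63.2) -> [-0.02  0.02  1.56 -0.  ]
pan (array([426.95, -20.67]), 174, 159, np.float64(0.84))
sec held (array([427.31, -22.04]), 154, 128, np.float64(0.88))
sec held (array([427.22, -21.87]), 83, 76, np.float64(0.8))
sec held (array([427.86, -22.06]), 90, 65, np.float64(0.97))
```

Request:
{"api": "play_rows", "payload": {
  "targets": [
    [1, 0.05, -0.03, 0.3, 0],
    [1, 0.05, -0.03, 0.6, 0],
    [1, 0.05, -0.03, 0.8, 0],
    [1, 0.05, -0.03, 1.0, 0],
    [1, 0.05, -0.03, 1.0, 0]
  ]
}}

```text
clock: 8.0
eef_pos: [427.9, -18.7, 77.0]
tool_rot: [-3.141, 0.0, 1.103]
force: [-0.5, -0.2, -1.2]
width: 64.2
gripper_force: 67.2
```

Request:
{"api": "play_rows", "payload": {
  "targets": [
    [1, 0, 0, 0.2, 0],
    [1, 0, 0, 0.4, 0],
    [1, 0, 0, 0.5, 0],
    [1, 0, 0, 0.5, 0]
  ]
}}

```text
clock: 8.4
eef_pos: [428.1, -18.8, 72.3]
tool_rot: [-3.142, -0.0, 1.103]
force: [-0.0, 0.4, -2.2]
width: 64.3
gripper_force: 67.2
```

Request:
{"api": "play_rows", "payload": {
  "targets": [
    [1, 0, 0, 0.05, 0],
    [1, 0, 0, 0.1, 0],
    [1, 0, 0, 0.1, 0]
  ]
}}

```text
clock: 8.7
eef_pos: [428.1, -18.8, 72.1]
tool_rot: [3.141, 0.0, 1.103]
force: [-2.2, 0.6, 10.4]
width: 64.1
gripper_force: 68.4
```

Request:
{"api": "play_rows", "payload": {
  "targets": [
    [1, 0, 0, 0, 4],
    [1, 0, 0, 0, 9],
    [1, 0, 0, 0, 14],
    [1, 0, 0, 0, 20],
    [1, 0, 0, 0, 26],
    [1, 0, 0, 0, 30],
    [1, 0, 0, 0, 30]
  ]
}}

```text
clock: 9.4
eef_pos: [429.1, -18.9, 72.2]
tool_rot: [3.14, -0.002, 0.578]
force: [-0.6, -0.7, 9.3]
width: 64.1
gripper_force: 68.2
```

```bash
python3 -c "
from h import *
delta((428.1,-18.8,72,-11.8));print(ctrl.read_state()['torque'])"
```

```text
t 9.4 tcp [429.1 -18.9  72.2] rpy [ 1.799e+02 -1.000e-01  3.310e+01] F [-0.6 -0.7  9.3] w 64.1
(428.1, -18.8, 72, -11.8) -> [-8.000e-02 -6.000e-02  2.000e-02  4.489e+01]
[-0.07660413  0.0718297  -0.13510466]
```

Request:
{"api": "play_rows", "payload": {
  "targets": [
    [1, 0, 0, 0, 6],
    [1, 0, 0, 0, 12],
    [1, 0, 0, 0, 18],
    [1, 0, 0, 0, 24],
    [1, 0, 0, 0, 30],
    [1, 0, 0, 0, 36],
    [1, 0, 0, 0, 40],
    [1, 0, 0, 0, 40]
  ]
}}

```text
clock: 10.2
eef_pos: [428.7, -19.8, 72.1]
tool_rot: [3.14, -0.002, -0.121]
force: [-0.4, -2.8, 8.9]
width: 64.6
gripper_force: 68.2
```

```bash
python3 -c "
from h import *
delta((428.1,-18.8,72,-11.8));print(ctrl.read_state()['torque'])"
```

```text
t 10.2 tcp [428.7 -19.8  72.1] rpy [ 1.799e+02 -1.000e-01 -6.900e+00] F [-0.4 -2.8  8.9] w 64.6
(428.1, -18.8, 72, -11.8) -> [-0.07 -0.09  0.01  4.85]
[-0.52866172  0.07374219 -0.11152157]
```

Now creep to the stop.

Request:
{"api": "play_rows", "payload": {
  "targets": [
    [1, 0, 0, 0, 2],
    [1, 0, 0, 0, 4],
    [1, 0, 0, 0, 5],
    [1, 0, 0, 0, 6],
    [1, 0, 0, 0, 6]
  ]
}}

```text
clock: 10.7
eef_pos: [427.8, -21.3, 72.1]
tool_rot: [3.138, -0.001, -0.222]
force: [-1.2, -6.9, 10.5]
width: 64.2
gripper_force: 68.3
```

```bash
python3 -c "
from h import *
delta((428.1,-18.8,72,-11.8));print(ctrl.read_state()['torque'])"
```

```text
t 10.7 tcp [427.8 -21.3  72.1] rpy [179.8  -0.  -12.7] F [-1.2 -6.9 10.5] w 64.2
(428.1, -18.8, 72, -11.8) -> [-0.03 -0.25  0.01 -0.9 ]
[-1.51520113  0.24152253  0.93613446]
```

Request:
{"api": "play_rows", "payload": {
  "targets": [
    [1, 0, 0.1, 0, 2],
    [1, 0, 0.1, 0, 4],
    [1, 0, 0.1, 0, 4]
  ]
}}

```text
clock: 11.0
eef_pos: [427.6, -22.0, 72.2]
tool_rot: [3.137, -0.001, -0.285]
force: [0.4, -8.2, 9.8]
width: 64.7
gripper_force: 68.0
```

```bash
python3 -c "
from h import *
delta((428.1,-18.8,72,-11.8));print(ctrl.read_state()['torque'])"
```

```text
t 11.0 tcp [427.6 -22.   72.2] rpy [ 1.797e+02 -1.000e-01 -1.630e+01] F [ 0.4 -8.2  9.8] w 64.7
(428.1, -18.8, 72, -11.8) -> [-0.04 -0.32  0.02 -4.52]
[-1.67274088  0.23157101  2.27611492]
```

Request:
{"api": "play_rows", "payload": {
  "targets": [
    [0, 0, -0.1, 0, -3],
    [0, 0, -0.1, 0, -3],
    [0, 0, -0.1, 0, -3],
    [0, 0, -0.1, 0, -3],
    [0, 0, -0.1, -3, -3],
    [0, 0, -0.1, -7, -3],
    [0, 0, -0.1, -12, -3],
    [0, 0, -0.1, -15, -3],
    [0, 0, -0.1, -15, -3]
  ]
}}

```text
clock: 11.9
eef_pos: [430.6, -18.5, 224.9]
tool_rot: [-3.14, -0.008, -0.242]
force: [-0.4, 0.2, -0.3]
width: 85.6
gripper_force: 0.0
```

```bash
python3 -c "
from h import *
delta((447.7,-294.1,220,-10.8))"
```

```text
t 11.9 tcp [430.6 -18.5 224.9] rpy [-179.9   -0.5  -13.8] F [-0.4  0.2 -0.3] w 85.6
(447.7, -294.1, 220, -10.8) -> [ 8.26 26.35  0.49 -3.05]
```

Request:
{"api": "play_rows", "payload": {
  "targets": [
    [0, 8.3, 26.4, 6.5, -3],
    [0, 8.3, 26.4, 6.5, -3],
    [0, 8.3, 26.4, 6.5, -3],
    [0, 8.3, 26.4, 6.5, -3],
    [0, 8.3, 26.4, 6.5, -3],
    [0, 8.3, 26.4, 6.5, -3],
    [0, 8.3, 26.4, 6.5, -3],
    [0, 8.3, 26.4, 6.5, -3],
    [0, 8.3, 26.4, 6.5, -3]
  ]
}}

```text
clock: 12.8
eef_pos: [445.8, -293.1, 156.0]
tool_rot: [-3.14, 0.001, -0.186]
force: [0.3, 0.4, -0.7]
width: 85.6
gripper_force: 0.0
```

```bash
python3 - <<'E' 2>/dev/null
from fit import *
np.set_printoptions(precision=2,suppress=True,linewidth=150)
o=multi(6);pickle.dump(o,open('o3.pkl','wb'));delta((447.7,-294.1,47,-10.8))
P=(428,-20,45);cv2.imwrite('pics/c3.png',np.hstack([crop(o,c,P,30,6) for c in('top','side')]))
print(fit(o,'top','claw',P,75,2.5,42))
print(fit(o,'side','claw',P,75,2.5,42))
print(wall2(o,P,45,62))
E
```

```text
t 13.4 tcp [ 445.8 -294.9  156.4] rpy [180.   -0.  -10.8] F [-0.7 -0.9 -0. ] w 85.4
(447.7, -294.1, 47, -10.8) -> [ 0.17 -0.12 10.94  0.  ]
[426.5  -18.76  -7.55  23.71  17.51 178.    74.89]
[428.34 -23.44  -8.96  21.6   62.01  99.    75.05]
(array([424.99, -20.14]), 168, 159, np.float64(0.82))
```

View pics/c3.png

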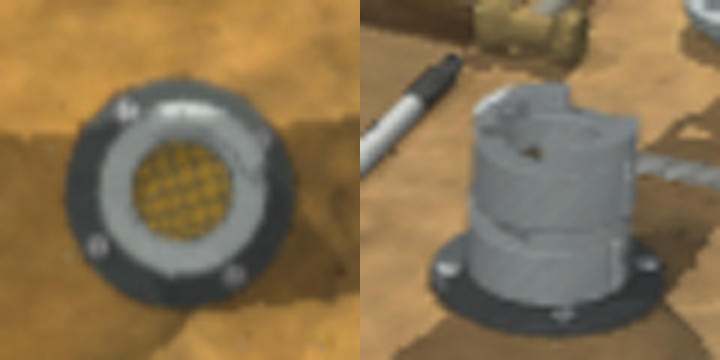

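Request:
{"api": "play_rows", "payload": {
  "targets": [
    [0, 0.17, -0.05, 4, 0],
    [0, 0.17, -0.05, 8, 0],
    [0, 0.17, -0.05, 10.4, 0],
    [0, 0.17, -0.05, 10.9, 0],
    [0, 0.17, -0.05, 10.9, 0],
    [1, 0.17, -0.05, 10.9, 0],
    [1, 0.17, -0.05, 10.9, 0],
    [1, 0.17, -0.05, 10.9, 0],
    [1, 0.17, -0.05, 10.9, 0],
    [1, 0.17, -0.05, 10.9, 0]
  ]
}}

```text
clock: 14.4
eef_pos: [447.7, -295.0, 47.8]
tool_rot: [3.141, -0.001, -0.189]
force: [0.2, 0.4, 0.6]
width: 12.3
gripper_force: 0.5
```

Request:
{"api": "play_rows", "payload": {
  "targets": [
    [1, 0, 0, 0, 0],
    [1, 0, 0, 0, 0],
    [1, 0, 0, 0, 0]
  ]
}}

```text
clock: 14.7
eef_pos: [447.9, -295.1, 47.9]
tool_rot: [3.141, -0.001, -0.189]
force: [0.1, 0.8, 6.0]
width: 10.9
gripper_force: 59.5
```

Request:
{"api": "play_rows", "payload": {
  "targets": [
    [1, 0, 0, -3, 0],
    [1, 0, 0, -7, 0],
    [1, 0, 0, -11, 0],
    [1, 0, 0, -13, 0],
    [1, 0, 0, -13, 0],
    [1, 0, 0, -13, 0]
  ]
}}

```text
clock: 15.3
eef_pos: [446.9, -294.8, 176.8]
tool_rot: [3.142, 0.001, -0.189]
force: [-0.1, -0.4, -3.0]
width: 10.9
gripper_force: 59.1
```

```bash
python3 -c "
from h import *
delta((427,-19.2,178,65))"
```

```text
t 15.3 tcp [ 446.9 -294.8  176.8] rpy [180.    0.  -10.8] F [-0.1 -0.4 -3. ] w 10.9
(427, -19.2, 178, 65) -> [ -7.13 -26.7   -0.12 -75.81]
```

Request:
{"api": "play_rows", "payload": {
  "targets": [
    [1, -0.7, -2.7, 0, -7.6],
    [1, -1.4, -5.3, 0, -15.2],
    [1, -2.1, -8, 0, -22.7],
    [1, -2.9, -10.7, 0, -30.3],
    [1, -3.6, -13.4, 0, -37.9],
    [1, -4.3, -16, 0, -45.5],
    [1, -5, -18.7, 0, -53.1],
    [1, -5.7, -21.4, 0, -60.6],
    [1, -6.4, -24, 0, -68.2],
    [1, -7.1, -26.7, 0, -75.8]
  ]
}}

```text
clock: 16.3
eef_pos: [426.3, -18.3, 175.7]
tool_rot: [-3.138, 0.001, 1.14]
force: [-0.2, 0.3, -1.1]
width: 10.8
gripper_force: 59.0
```

Request:
{"api": "play_rows", "payload": {
  "targets": [
    [1, 0, 0, 2, 0],
    [1, 0, 0, 3.5, 0],
    [1, 0, 0, 3.5, 0],
    [1, 0, 0, 3.5, 0]
  ]
}}

```text
clock: 16.7
eef_pos: [426.9, -19.0, 141.4]
tool_rot: [-3.139, 0.001, 1.135]
force: [-0.0, -0.7, -1.7]
width: 10.4
gripper_force: 58.9
```

```bash
python3 - <<'E' 2>/dev/null
from fit import *
np.set_printoptions(precision=2,suppress=True,linewidth=150)
o=multi(5);pickle.dump(o,open('o4.pkl','wb'));delta((427,-19.2,114,65))
P=(428,-20,80);cv2.imwrite('pics/c4.png',crop(o,'side',P,40,8))
print('sec',wall2(o,P,45,62),'pan',wall2(o,P,8,26))
Q=o['side'][2];print(np.histogram(Q[np.hypot(Q[...,0]-428,Q[...,1]+20)<40][:,2],np.arange(70,140,3)))
for z in((104,113),(105,112)):print('cover',wall2(o,P,*z))
E
```

```text
t 17.2 tcp [427.9 -19.3 142.5] rpy [180.  -0.  65.] F [-0.8  0.1 -2.1] w 10.9
(427, -19.2, 114, 65) -> [-0.03 -0.09  2.85 -0.01]
sec (array([425.03, -20.04]), 169, 159, np.float64(0.82)) pan (array([426.93, -21.1 ]), 172, 160, np.float64(0.89))
(array([ 29,  78,   4,   0,   0,   0,   0,   0,  13,  31,   2,   5,  31,  36, 155,  14,  17,  15,  18,  21,  18,  20,  19]), array([ 70,  73,  76,  79,  82,  85,  88,  91,  94,  97, 100, 103, 106, 109, 112, 115, 118, 121, 124, 127, 130, 133, 136, 139]))
cover (array([427.45, -21.85]), 104, 70, np.float64(0.89))
cover (array([427.32, -21.83]), 61, 56, np.float64(0.79))
```

View pics/c4.png

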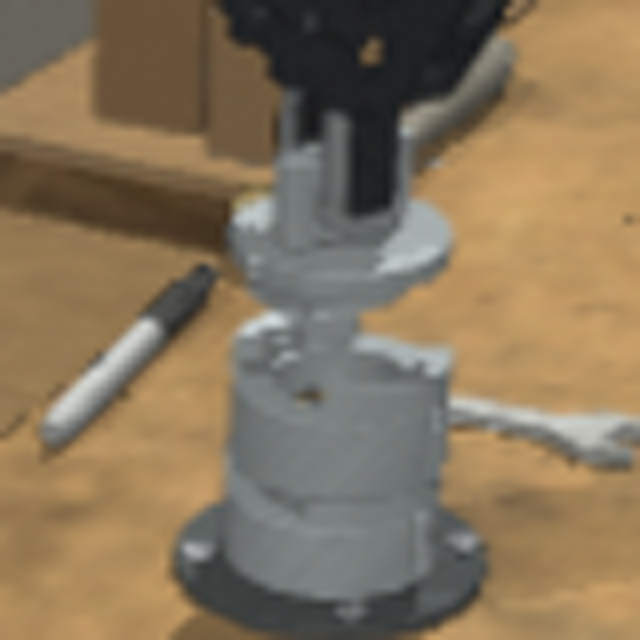

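Request:
{"api": "play_rows", "payload": {
  "targets": [
    [1, 0.06, -0.22, 0.8, 0],
    [1, 0.06, -0.22, 1.6, 0],
    [1, 0.06, -0.22, 2.0, 0],
    [1, 0.06, -0.22, 2.3, 0],
    [1, 0.06, -0.22, 2.3, 0]
  ]
}}

```text
clock: 17.7
eef_pos: [425.8, -17.6, 118.8]
tool_rot: [-3.141, 0.0, 1.135]
force: [-0.5, -0.6, -2.4]
width: 10.8
gripper_force: 59.0
```

Inside the gaps with no contact force; continue to the seat.

Request:
{"api": "play_rows", "payload": {
  "targets": [
    [1, 0, 0, 0.2, 0],
    [1, 0, 0, 0.4, 0],
    [1, 0, 0, 0.5, 0],
    [1, 0, 0, 0.55, 0],
    [1, 0, 0, 0.55, 0]
  ]
}}

```text
clock: 18.2
eef_pos: [426.1, -17.8, 113.9]
tool_rot: [3.141, 0.0, 1.135]
force: [-0.2, -0.4, -1.9]
width: 11.0
gripper_force: 59.0
```

Request:
{"api": "play_rows", "payload": {
  "targets": [
    [1, 0, 0, 0.06, 0],
    [1, 0, 0, 0.1, 0],
    [1, 0, 0, 0.1, 0]
  ]
}}

```text
clock: 18.5
eef_pos: [426.2, -17.7, 113.8]
tool_rot: [3.14, 0.001, 1.135]
force: [-3.5, -0.5, 13.7]
width: 10.7
gripper_force: 61.4
```

Request:
{"api": "play_rows", "payload": {
  "targets": [
    [1, 0, 0, -0.03, 5],
    [1, 0, 0, -0.03, 11],
    [1, 0, 0, -0.03, 18],
    [1, 0, 0, -0.03, 25],
    [1, 0, 0, -0.03, 32],
    [1, 0, 0, -0.03, 39],
    [1, 0, 0, -0.03, 46],
    [1, 0, 0, -0.03, 53],
    [1, 0, 0, -0.03, 60],
    [1, 0, 0, -0.03, 64]
  ]
}}

```text
clock: 19.5
eef_pos: [426.9, -17.7, 113.9]
tool_rot: [3.141, -0.002, 0.014]
force: [-0.8, -1.3, 7.1]
width: 10.5
gripper_force: 60.2
```

Request:
{"api": "play_rows", "payload": {
  "targets": [
    [1, 0, 0, 0, 2],
    [1, 0, 0, 0, 4],
    [1, 0, 0, 0, 6],
    [1, 0, 0, 0, 6]
  ]
}}

```text
clock: 19.9
eef_pos: [426.1, -18.8, 113.8]
tool_rot: [3.139, -0.001, -0.088]
force: [-1.3, -2.4, 9.0]
width: 10.6
gripper_force: 60.6
```

```bash
python3 -c "
from h import *
delta((427,-19,114,-11.8));print(ctrl.read_state()['torque'])"
```

```text
t 19.9 tcp [426.1 -18.8 113.8] rpy [179.9  -0.   -5. ] F [-1.3 -2.4  9. ] w 10.6
(427, -19, 114, -11.8) -> [ 0.09  0.01 -0.02  6.78]
[-0.74567212  0.2843783   0.18414569]
```

Request:
{"api": "play_rows", "payload": {
  "targets": [
    [1, 0, 0, 0, 2],
    [1, 0, 0, 0, 4],
    [1, 0, 0, 0, 6],
    [1, 0, 0, 0, 7],
    [1, 0, 0, 0, 7]
  ]
}}

```text
clock: 20.4
eef_pos: [425.5, -19.7, 113.9]
tool_rot: [3.138, 0.0, -0.207]
force: [-2.4, -6.2, 11.5]
width: 10.9
gripper_force: 62.5
```

```bash
python3 -c "
from h import *
delta((427,-19,114,-11.8));print(ctrl.read_state()['torque'])"
```

```text
t 20.4 tcp [425.5 -19.7 113.9] rpy [179.8   0.  -11.8] F [-2.4 -6.2 11.5] w 10.9
(427, -19, 114, -11.8) -> [ 0.14 -0.1  -0.01 -0.04]
[-1.41723286  0.51318379  0.93065282]
```

Request:
{"api": "play_rows", "payload": {
  "targets": [
    [1, 0, 0, 0, 2],
    [1, 0, 0, 0, 4],
    [1, 0, 0, 0, 4]
  ]
}}

```text
clock: 20.7
eef_pos: [425.3, -19.8, 113.9]
tool_rot: [3.137, -0.0, -0.274]
force: [-2.8, -6.4, 11.9]
width: 10.5
gripper_force: 72.9
```

```bash
python3 -c "
from h import *
delta((427,-19,114,-11.8));print(ctrl.read_state()['torque'])"
```

```text
t 20.7 tcp [425.3 -19.8 113.9] rpy [179.7  -0.  -15.7] F [-2.8 -6.4 11.9] w 10.5
(427, -19, 114, -11.8) -> [ 0.14 -0.12 -0.01 -3.91]
[-1.60082719  0.56853128  1.48849183]
```

Request:
{"api": "play_rows", "payload": {
  "targets": [
    [1, 0, 0, 0, 2],
    [1, 0, 0, 0, 4],
    [1, 0, 0, 0, 4]
  ]
}}

```text
clock: 21.0
eef_pos: [423.7, -21.3, 113.9]
tool_rot: [3.134, 0.002, -0.348]
force: [-4.6, -9.0, 15.4]
width: 10.8
gripper_force: 63.8
```

```bash
python3 - <<'E' 2>/dev/null
from fit import *
delta((427,-19,114,-11.8));print(ctrl.read_state()['torque'])
o=multi(5)
P=(428,-20,70);cv2.imwrite('pics/c5.png',crop(o,'side',P,30,10))
E
```

```text
t 21.0 tcp [423.7 -21.3 113.9] rpy [ 1.796e+02  1.000e-01 -1.990e+01] F [-4.6 -9.  15.4] w 10.8
(427, -19, 114, -11.8) -> [ 0.23 -0.33 -0.01 -8.13]
[-2.22243691  1.06039265  0.98682787]
```

View pics/c5.png

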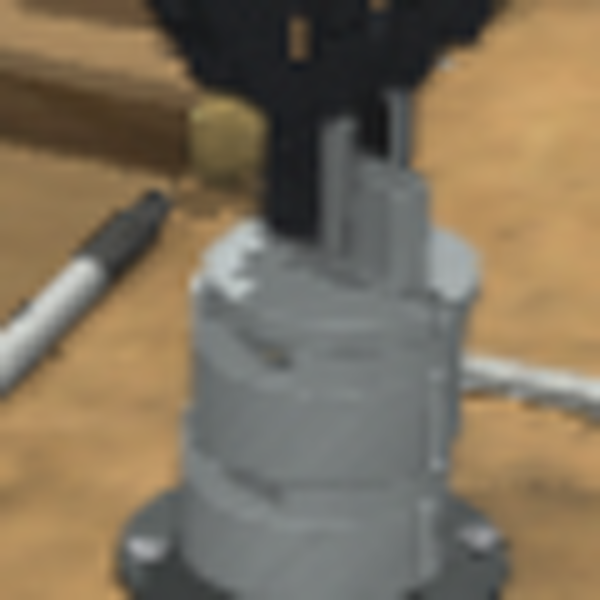

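Request:
{"api": "play_rows", "payload": {
  "targets": [
    [0, 0, 0, 0, 0],
    [0, 0, 0, 0, 0],
    [0, 0, 0, 0, 0],
    [0, 0, 0, 0, 0],
    [0, 0, 0, -2, 0],
    [0, 0, 0, -6, 0],
    [0, 0, 0, -10, 0],
    [0, 0, 0, -14, 0],
    [0, 0, 0, -14, 0]
  ]
}}

```text
clock: 22.4
eef_pos: [429.1, -17.2, 257.4]
tool_rot: [-3.138, -0.009, -0.349]
force: [1.5, 0.8, -0.1]
width: 85.3
gripper_force: 0.0
```

```bash
python3 -c "
from h import *
delta((447,-260,250,-15))"
```

```text
t 22.4 tcp [429.1 -17.2 257.4] rpy [-179.8   -0.5  -20. ] F [ 1.5  0.8 -0.1] w 85.3
(447, -260, 250, -15) -> [ 9.99 22.2   0.74 -5.  ]
```

Request:
{"api": "play_rows", "payload": {
  "targets": [
    [0, 10, 22.2, 0, -5],
    [0, 10, 22.2, 0, -5],
    [0, 10, 22.2, 0, -5],
    [0, 10, 22.2, 0, -5],
    [0, 10, 22.2, 0, -5],
    [0, 10, 22.2, 0, -5],
    [0, 10, 22.2, 0, -5],
    [0, 10, 22.2, 0, -5],
    [0, 10, 22.2, 0, -5]
  ]
}}

```text
clock: 23.3
eef_pos: [444.3, -258.8, 253.0]
tool_rot: [-3.141, 0.001, -0.259]
force: [-0.1, 0.6, -0.2]
width: 85.6
gripper_force: 0.0
```

```bash
python3 - <<'E' 2>/dev/null
from fit import *
np.set_printoptions(precision=2,suppress=True,linewidth=150)
o=multi(8);pickle.dump(o,open('o6.pkl','wb'));delta((428,-19,114,-11.8))
P=(428,-20,60);cv2.imwrite('pics/c6.png',np.hstack([crop(o,c,P,32,6) for c in ('top','side')]))
o1=pickle.load(open('o.pkl','rb'))
print('bar',fit(o,'top','bar',P,112,2.5,42),fit(o,'side','bar',P,112,2.5,42))
print('sec',wall2(o,P,45,62),'pan',wall2(o,P,8,26),'cov',wall2(o,P,76,83))
E
```

```text
t 24.1 tcp [ 444.2 -260.6  253.1] rpy [-180.   -0.  -15.] F [1.2 0.7 0.1] w 85.6
(428, -19, 114, -11.8) -> [ -7.81 -22.92  13.91  -3.2 ]
bar [422.95 -18.29 -15.38  24.74   5.55 109.   111.8 ] [422.4  -21.63 -16.62  26.51  19.44  52.   112.06]
sec (array([424.51, -20.19]), 164, 156, np.float64(0.72)) pan (array([426.98, -21.06]), 169, 163, np.float64(0.79)) cov (array([421.87, -20.  ]), 58, 56, np.float64(0.81))
```

View pics/c6.png

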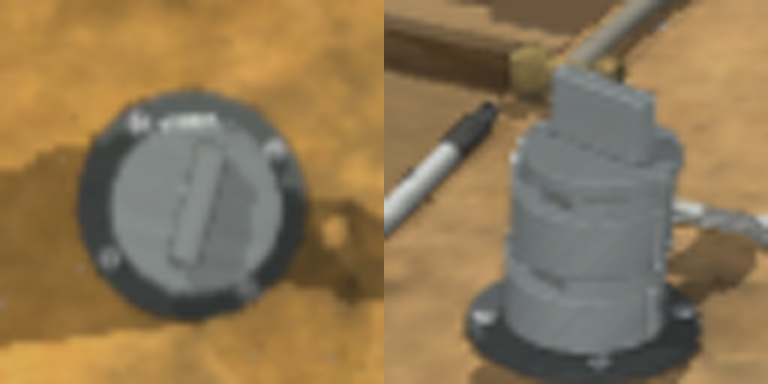

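```bash
cat > rid.py <<'E'
from fit import *
def strip(o,P,zs,R=33.5,c='side'):
    A=np.arange(120,200,.5);I=o[c][0].astype(np.float32).mean(-1);S=[]
    for z in zs:
        uv=np.array([proj(c,(P[0]+R*np.cos(np.radians(a)),P[1]+R*np.sin(np.radians(a)),z)) for a in A],np.float32)
        S.append(cv2.remap(I,uv[None,:,0].copy(),uv[None,:,1].copy(),cv2.INTER_CUBIC)[0])
    return A,np.array(S)
if __name__=='__main__':
    o=pickle.load(open('o6.pkl','rb'));T=[]
    for n,p,z in(('cov',(421.9,-20),np.arange(77,83,.5)),('sec',(424.5,-20.2),np.arange(43,74,.5)),('pan',(427,-21),np.arange(10,29,.5))):
        A,S=strip(o,p,z);T+=[S[::-1],np.zeros((3,len(A)))]
        m=S.mean(0);h=m-cv2.GaussianBlur(m[None],(0,0),12)[0];
        print(n,np.round(h[::4]).astype(int))
    print(A[::4].astype(int))
    T=np.vstack(T);T=np.clip((T-60)*1.8,0,255).astype(np.uint8)
    cv2.imwrite('pics/strip.png',cv2.resize(T,None,fx=4,fy=4,interpolation=cv2.INTER_CUBIC))
E
python3 rid.py
```

```text
cov [ 1  0 -1 -1 -1  0  0  0  1  2  1  0  0  0 -1 -1 -2 -2 -2 -1  2  4  3  2
  1  0 -2 -4 -4 -3 -1  0  1  1  1  1  1  1  0  1]Traceback (most recent call last):
  File "rid.py", line 11, in <module>
    A,S=strip(o,p,z);T+=[S[::-1],np.zeros((3,len(A)))]
        ~~~~~^^^^^^^
  File "rid.py", line 5, in strip
    uv=np.array([proj(c,(P[0]+R*np.cos(np.radians(a)),P[1]+R*np.sin(np.radians(a)),z)) for a in A],np.float32)
                 ~~~~^^^^^^^^^^^^^^^^^^^^^^^^^^^^^^^^^^^^^^^^^^^^^^^^^^^^^^^^^^^^^^^^^
  File "h.py", line 22, in proj
    k=ctrl.calibration(c);f=210/np.tan(np.radians(k['vfov'])/2)
ValueError: time passes only in moves, steps and waits
```

Too many calibration reads; cache it.

```bash
sed -i 's/^from cell import ctrl/from cell import ctrl\nimport functools\ncal=functools.lru_cache(None)(ctrl.calibration)/; s/k=ctrl.calibration(c)/k=cal(c)/' h.py; python3 rid.py
```

```text
cov [ 1  0 -1 -1 -1  0  0  0  1  2  1  0  0  0 -1 -1 -2 -2 -2 -1  2  4  3  2
  1  0 -2 -4 -4 -3 -1  0  1  1  1  1  1  1  0  1]
sec [ 1  1  1  0  0  0  0  0  0  0  0  0  0  0  0  0  0  0 -2 -3 -2  1  3  4
  4  2  0 -3 -4 -5 -5 -3 -2 -1  0  1  2  2  3  3]
pan [ 1  1  1  0  0  0  0  0  0  0  0  0  0  0  0  0  0  1  0 -3 -5 -5 -1  4
  7  7  6  4  2  0 -1 -2 -2 -3 -4 -4 -3 -2 -1  0]
[120 122 124 126 128 130 132 134 136 138 140 142 144 146 148 150 152 154
 156 158 160 162 164 166 168 170 172 174 176 178 180 182 184 186 188 190
 192 194 196 198]
```

View pics/strip.png

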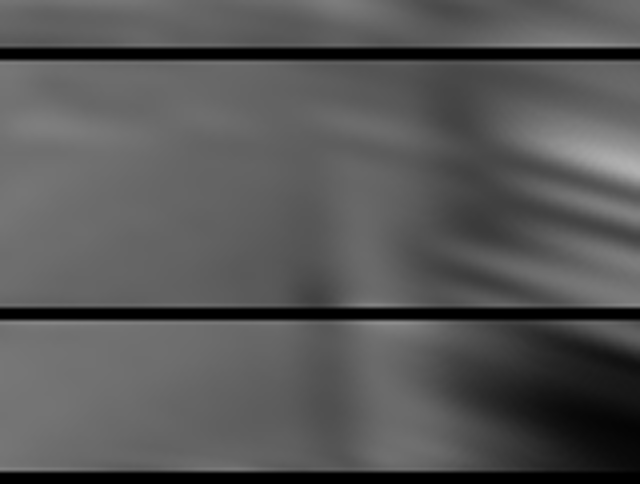

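```bash
python3 -c "
from h import *
delta((424,-19,180,-15.5))"
```

```text
t 24.1 tcp [ 444.2 -260.6  253.1] rpy [-180.   -0.  -15.] F [1.2 0.7 0.1] w 85.6
(424, -19, 180, -15.5) -> [ -8.2  -22.81   7.31   0.5 ]
```

Request:
{"api": "play_rows", "payload": {
  "targets": [
    [0, -8.2, -22.8, 0, 0.5],
    [0, -8.2, -22.8, 0, 0.5],
    [0, -8.2, -22.8, 0, 0.5],
    [0, -8.2, -22.8, 0, 0.5],
    [0, -8.2, -22.8, 0, 0.5],
    [0, -8.2, -22.8, 0, 0.5],
    [0, -8.2, -22.8, 4, 0.5],
    [0, -8.2, -22.8, 7.3, 0.5],
    [0, -8.2, -22.8, 7.3, 0.5],
    [0, -8.2, -22.8, 7.3, 0.5]
  ]
}}

```text
clock: 25.1
eef_pos: [424.0, -19.4, 180.3]
tool_rot: [3.141, 0.001, -0.271]
force: [0.8, 0.1, 0.4]
width: 85.5
gripper_force: 0.0
```

```bash
python3 -c "
from h import *
delta((424,-19,115,-15.5))"
```

```text
t 25.1 tcp [424.  -19.4 180.3] rpy [ 1.80e+02  1.00e-01 -1.55e+01] F [0.8 0.1 0.4] w 85.5
(424, -19, 115, -15.5) -> [-0.01 -0.04  6.53 -0.01]
```

Request:
{"api": "play_rows", "payload": {
  "targets": [
    [0, 0, 0, 3, 0],
    [0, 0, 0, 5.5, 0],
    [0, 0, 0, 6.5, 0],
    [0, 0, 0, 6.5, 0],
    [1, 0, 0, 6.5, 0],
    [1, 0, 0, 6.5, 0],
    [1, 0, 0, 6.5, 0],
    [1, 0, 0, 6.5, 0],
    [1, 0, 0, 6.5, 0],
    [1, 0, 0, 6.5, 0]
  ]
}}

```text
clock: 26.1
eef_pos: [424.2, -20.3, 115.5]
tool_rot: [3.14, -0.001, -0.269]
force: [-0.4, -4.4, 4.3]
width: 10.9
gripper_force: 59.4
```

Request:
{"api": "play_rows", "payload": {
  "targets": [
    [1, 0, 0, 0, 0],
    [1, 0, 0, 0, 0],
    [1, 0, 0, 0, 0]
  ]
}}

```text
clock: 26.4
eef_pos: [424.2, -20.3, 115.5]
tool_rot: [3.14, -0.001, -0.27]
force: [1.3, -5.8, 5.2]
width: 10.6
gripper_force: 59.5
```

Request:
{"api": "play_rows", "payload": {
  "targets": [
    [1, 0.1, 0, 0, -1],
    [1, 0.2, 0, 0, -2],
    [1, 0.3, 0, 0, -3.5],
    [1, 0.4, 0, 0, -3.5],
    [1, 0.4, 0, 0, -3.5]
  ]
}}

```text
clock: 26.9
eef_pos: [425.2, -20.5, 115.4]
tool_rot: [3.139, 0.004, -0.21]
force: [-5.7, -1.7, 12.5]
width: 11.1
gripper_force: 60.3
```

```bash
python3 -c "
from h import *
delta((428,-19,115,-12));print(ctrl.read_state()['torque'])"
```

```text
t 26.9 tcp [425.2 -20.5 115.4] rpy [179.9   0.2 -12. ] F [-5.7 -1.7 12.5] w 11.1
(428, -19, 115, -12) -> [ 0.24 -0.21  0.04 -0.01]
[-0.21599179  1.28995773  0.14458288]
```

Request:
{"api": "play_rows", "payload": {
  "targets": [
    [1, 0.1, -0.05, 0, 0],
    [1, 0.2, -0.1, 0, 0],
    [1, 0.3, -0.1, 0, 0],
    [1, 0.4, -0.1, 0, 0],
    [1, 0.4, -0.1, 0, 0]
  ]
}}

```text
clock: 27.4
eef_pos: [425.9, -20.5, 115.4]
tool_rot: [3.136, 0.01, -0.209]
force: [-12.8, -0.0, 23.4]
width: 10.8
gripper_force: 61.8
```

```bash
python3 - <<'E' 2>/dev/null
from fit import *
delta((428,-19,115,-12));print(ctrl.read_state()['torque'])
o=multi(4);P=(426,-20,60)
print('sec',wall2(o,P,45,62),'pan',wall2(o,P,8,26),'cov',wall2(o,P,76,83))
E
```

```text
t 27.4 tcp [425.9 -20.5 115.4] rpy [179.7   0.6 -12. ] F [-12.8  -0.   23.4] w 10.8
(428, -19, 115, -12) -> [ 0.17 -0.19  0.04  0.01]
[0.0438449  2.83413213 0.17430116]
sec (array([425.7 , -20.14]), 165, 150, np.float64(0.83)) pan (array([427.16, -21.03]), 165, 149, np.float64(0.89)) cov (array([422.79, -20.3 ]), 64, 57, np.float64(0.91))
```

Request:
{"api": "play_rows", "payload": {
  "targets": [
    [1, 0, 0, -0.08, 0],
    [1, 0, 0, -0.1, 0],
    [1, 0.1, 0, -0.1, 0],
    [1, 0.2, 0, -0.1, 0],
    [1, 0.3, 0, -0.1, 0],
    [1, 0.3, 0, -0.1, 0]
  ]
}}

```text
clock: 28.4
eef_pos: [426.8, -20.7, 115.7]
tool_rot: [3.136, 0.014, -0.209]
force: [-14.5, 2.5, 17.3]
width: 10.6
gripper_force: 61.0
```

```bash
python3 - <<'E' 2>/dev/null
from fit import *
delta((428,-19,115,-12));print(ctrl.read_state()['torque'])
o=multi(4);P=(426,-20,60);pickle.dump(o,open('o7.pkl','wb'))
print('sec',wall2(o,P,45,62),'pan',wall2(o,P,8,26),'cov',wall2(o,P,76,83))
E
```

```text
t 28.4 tcp [426.8 -20.7 115.7] rpy [179.7   0.8 -12. ] F [-14.5   2.5  17.3] w 10.6
(428, -19, 115, -12) -> [ 0.08 -0.19  0.07  0.05]
[0.59162726 3.44292476 0.19286431]
sec (array([426.07, -19.98]), 165, 155, np.float64(0.88)) pan (array([427.14, -21.02]), 166, 149, np.float64(0.94)) cov (array([423.95, -20.53]), 65, 59, np.float64(0.81))
```

Request:
{"api": "play_rows", "payload": {
  "targets": [
    [1, -0.3, 0, 0, 0],
    [1, -0.4, 0, 0, 0],
    [1, -0.4, 0, 0, 0]
  ]
}}

```text
clock: 29.1
eef_pos: [426.1, -20.4, 115.6]
tool_rot: [3.138, 0.008, -0.209]
force: [-7.5, -1.4, 6.5]
width: 10.7
gripper_force: 59.5
```

```bash
python3 -c "
from h import *
delta((428,-19,115,-12));print(ctrl.read_state()['torque'])"
```

```text
t 29.1 tcp [426.1 -20.4 115.6] rpy [179.8   0.5 -12. ] F [-7.5 -1.4  6.5] w 10.7
(428, -19, 115, -12) -> [ 0.15 -0.18  0.06  0.  ]
[-0.1900957   1.90804229  0.18923525]
```

Request:
{"api": "play_rows", "payload": {
  "targets": [
    [1, 0, 0, 0, 1],
    [1, 0, 0, 0, 1.5],
    [1, 0, 0, 0, 1.5]
  ]
}}

```text
clock: 29.4
eef_pos: [426.3, -20.3, 115.7]
tool_rot: [3.137, 0.008, -0.234]
force: [-7.8, -0.9, 8.2]
width: 10.9
gripper_force: 59.8
```

```bash
python3 -c "
from h import *
delta((428,-19,115,-12));print(ctrl.read_state()['torque'])"
```

```text
t 29.4 tcp [426.3 -20.3 115.7] rpy [179.8   0.5 -13.4] F [-7.8 -0.9  8.2] w 10.9
(428, -19, 115, -12) -> [ 0.14 -0.17  0.07 -1.42]
[-0.30434095  1.81897929  0.4901927 ]
```

Request:
{"api": "play_rows", "payload": {
  "targets": [
    [0, 0, 0, 0, 0],
    [0, 0, 0, 0, 0],
    [0, 0, 0, 0, 0],
    [0, 0, 0, 0, 0],
    [0, 0, 0, -2, 0],
    [0, 0, 0, -6, 0],
    [0, 0, 0, -10, 0],
    [0, 0, 0, -13, 0],
    [0, 0, 0, -13, 0]
  ]
}}

```text
clock: 30.3
eef_pos: [433.6, -19.6, 249.6]
tool_rot: [-3.14, -0.008, -0.236]
force: [0.7, 0.5, -0.3]
width: 85.4
gripper_force: 0.0
```

Request:
{"api": "play_rows", "payload": {
  "targets": [
    [0, 4, 24, 0, 0],
    [0, 4, 24, 0, 0],
    [0, 4, 24, 0, 0],
    [0, 4, 24, 0, 0],
    [0, 4, 24, 0, 0],
    [0, 4, 24, 0, 0],
    [0, 4, 24, 0, 0],
    [0, 4, 24, 0, 0]
  ]
}}

```text
clock: 31.1
eef_pos: [413.8, -260.9, 245.6]
tool_rot: [-3.14, 0.001, -0.234]
force: [-0.1, 0.2, -0.3]
width: 85.4
gripper_force: 0.0
```

```bash
python3 - <<'E' 2>/dev/null
from rid import *
np.set_printoptions(precision=2,suppress=True,linewidth=180)
o=multi(8);pickle.dump(o,open('o8.pkl','wb'));P=(426,-20,60)
print(round(ctrl.read_state()['clock'],1),'bar',fit(o,'top','bar',P,112,2.5,42),fit(o,'side','bar',P,112,2.5,42))
W=[wall2(o,P,*z) for z in((76,83),(45,62),(8,26))];print(W)
for w,z in zip(W,((77,83),(43,74),(10,29))):
    A,S=strip(o,w[0],np.arange(*z,.5));m=S.mean(0);h=m-cv2.GaussianBlur(m[None],(0,0),12)[0];print(np.round(h[40:130:4]).astype(int))
print(A[40:130:4].astype(int))
cv2.imwrite('pics/c8.png',np.hstack([crop(o,c,P,32,6) for c in ('top','side')]))
E
```

```text
31.9 bar [424.34 -19.59 -11.48  23.02   5.28 105.   111.65] [423.9  -22.3  -11.16  18.77  16.98  51.   111.88]
[(array([422.84, -20.84]), 66, 65, np.float64(0.8)), (array([425.42, -20.05]), 171, 167, np.float64(0.76)), (array([426.93, -21.12]), 168, 160, np.float64(0.78))]
[ 0  0  0  0  0  1  1  0  0 -1 -3 -3 -2  0  1  3  4  3  1 -1 -3 -3 -3]
[ 0  0  1  0  0  0  0  0  0 -1 -2 -1  0  1  2  2  1  0 -1 -3 -4 -4 -3]
[ 0  0  0  0  0  0  0  1  0 -3 -5 -5  0  5  7  7  6  4  1 -1 -1 -2 -2]
[140 142 144 146 148 150 152 154 156 158 160 162 164 166 168 170 172 174 176 178 180 182 184]
```

View pics/c8.png

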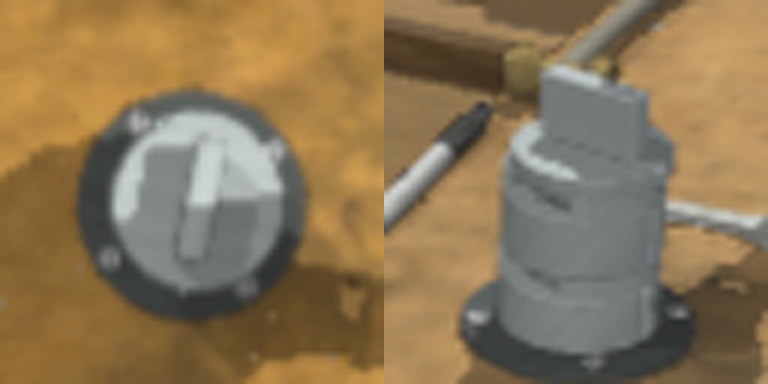

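```bash
python3 -c "
from cell import ctrl
print(ctrl.finish_job())"
```

```text
the job is handed in; nothing more can be done
None
```

The sieve is assembled and handed in at about 32 s of the 64 s limit: the section is seated and locked on the pan, the cover is locked on the section, and the last camera images show all three ridges lined up to within about 2°. The cover sits about 4 mm to one side of the pan's axis, and I eased it back about 4° from its stop to line up the ridges, then pressed it about 1.5° clockwise against light resistance.

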